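Find the hidden release groove of the tool chest

ROBOT

A 6-joint arm with a two-finger parallel gripper is mounted at the origin on the work surface. World frame = base frame: x ahead of the robot, y to its left, z up, the work surface at z = 0. Lengths are in mm, angles in degrees, forces in N, time in s.
With the tool pointing down it reaches from about 250 to 725 mm from the base axis. Payload 4 kg.
Tool frame: the origin (TCP) lies midway between the tips of the shut fingers; the grasp point (between the pads) lies 19 mm behind it; x points along the fingers, y is the direction in which the jaws open and shut, and the axes are right-handed (so a half turn about x gives the same grasp; the last joint's range is limited). The gripper opens to 85 mm and grips with 20 to 120 N. Pads are 22 mm wide; open, the fingers measure 114 mm over their backs; the gripper's body (76 mm by 85 mm) begins 54 mm behind the grasp point. The pads swing forward as they close: fully open they stand 13 mm farther back than shut.
Start: joints at [-65.604, 13.785, 0.286, 76.501, 0, 90], TCP at [206.523, -455.355, 231.306] pointing down, gripper open.
Joint ranges: [-155.79, 155.79], [-60.16, 107.12], [-62.33, 73.08], [-114, 123.19], [-81.49, 82.49], [-180, 180]. Speed limits (degrees/s): [159.86, 159.86, 180, 180, 180, 180].

INTERFACE

Orientations are given as a 3x3 rotation matrix whose columns are the frame's x, y, z axes.
In Python, from cell import r, viewer gives the robot as it stands. The module is installed in compiled form; this text tells all that it offers.
- The arm moves only by the tool carry_out, never from a script. Its argument "targets" is a list of rows, each a list of 3 entries, a list of its own where there are three numbers: the shift along the tool's x, y, z in m, then the turn, a rotation vector about the tool's x, y, z in degrees, then the opening, from 0 (shut) to 1 (fully open). A call has 1 to 5 rows; each row is the pose to reach, as a shift and turn from the pose measured when the call began, along the tool's axes at that moment; what a row does not reach only later rows make up. A row lasts 1/10 s, in which the tool goes at most 50 mm and 8.59 degrees, less where a joint would pass 70% of its speed; a pose out of reach is approached as far as the arm can. A call with a gripper value outside its range is refused whole. The fingers move at their own pace and stop on an object; the grip force is fixed at half the most. Time passes only in rows, so rows that repeat a pose let the fingers close. It gives the time, the measured TCP pose, the force and the opening at its end, in the units of the state.
- r.state(): the state, without advancing time (a new reading comes with each control period).
- viewer.get_image(name): name is "side" or "top" or "wrist"; returns a dict with "img" (384x512x3 uint8, blue, green, red), "z_map" (384x512 float32, mm along the optical axis (not along the pixel's ray), 0 where there is no reading), "mtx" (3x3 intrinsics, pixels), "xyz" and "orientation" of the camera in the world. Camera axes: x right, y down, z forward; pixel columns grow to the right and rows downward; lengths in mm; the calibration is good to about 2 mm. The wrist camera is an equidistant fisheye: a pixel r from the principal point sees the ray r / f radians off the axis. A picture is of the moment at which its call begins.
- r.finish_job(): hands the job in, once; it reports no verdict.
Trained networks look in the newest picture that a camera, given by its name, has taken for a name from the list of things; names that differ only in an ending like _2 or _b are one class to them, and where a whole thing is asked for, a point or a joint stands for the part that bears it (a point fixed in the world has none). Each returns a list of dicts, best first, with "confidence" (0 to 1); they miss things now and then, are a little off and sometimes report something else, mostly with a low value. They report only what shows in the picture. A call takes as long as a camera call. They do not tell look-alikes from the thing itself.
- viewer.trace(thing, camera): "pixels" (384x512 bool, what is visible of it) and "point" ([column, row] in pixels, amid what is visible of it).
- viewer.landmark_of(thing, camera): "point" ([column, row] in pixels: a listed point, or the origin of a listed thing).
The state is a dict: "t": time; "joint_pos": joint angles; "joint_vel": joint speeds; "tau": joint torques, N m; "tcp_pos": TCP position; "eef_rot": TCP orientation; "wrist_force": force on the tool from outside, world axes, zero at the start; "ft_torque": the same for the moment, N m; "gripper_width": finger opening in mm.
Only numpy, scipy, OpenCV 4.12 (cv2) and the standard library are available. Lean on these libraries where they do the work, as an engineer would, in place of code of your own. Each camera call takes 0.05 s, during which the arm holds its last target.

TASK

Open the turning-tool chest by its hidden catch: with the fingers shut, start at the left end of the top edge of the front rail and slide the fingertips lightly along it to the right until they find the hidden groove, then press the catch in the groove all the way down so that the lid pops ajar, and move clear. Do not pry or push the lid itself, and neither pick up nor shift anything else on the bench or the chest.

Things in the scene. Friction and masses are not known exactly. Their poses are not given: they have to be found in the camera images.
- chest: low plywood tool chest fixed to the bench, 380 mm wide (its y), lid on top. Origin on the bench top under the middle of the front rail; x points away from the robot, y to the robot's left, z up. The front rail is a rigid upright ridge, x -18 to +18 mm, y -190 to +190 mm, its flat top edge 75 mm above the bench. Behind it a sunk ledge 45 mm high, x 18 to 44 mm, then the lid
- rail_left_end (a point): left end (robot's left) of the rail, middle of its top edge, 75 mm above the bench; the sweep starts here. The first 120 mm from this end are always plain, without groove
- rail_middle (a point): middle of the rail's length, on its top edge. One finger groove is hidden in the rail: a gap 44 mm long along y, open to the top and front, centred at chest y = +44, -8, -60 or -112 mm, another one each time; the rest of the edge is plain and level. On its floor lies the catch, a flat steel plate (x -17 to +13 mm), its top 12 mm below the rail's top edge when up
- catch (a joint): travel of the catch, 0 up, 0.008 m fully down against a hard stop; slides straight down with about 5 N of friction (more if pushed fast), no return spring: it stays where it is left. Its value says nothing about where the groove is
- lid (a joint): lid angle, rad: 0 shut, 0.16 popped ajar. It is linked to the catch and rises in step with it (0.02 rad per mm), its front edge rising 24 mm
- lid_front (a point): middle of the front edge of the lid, on its top face: 48 mm behind the rail's middle line, 70 mm above the bench when shut. The lid is a flat wooden panel 150 x 366 x 10 mm, hinged along its far side. It must not be pried or pushed
- bowl: turned wooden bowl, rim 130 mm across, 55 mm high; origin at the centre of its underside; stays where it is
- wax_jar: amber glass jar with steel cap, 64 mm across, 75 mm high; origin at the centre of its underside; stays where it is
- cup: paper cup, 76 mm across, 90 mm high; origin at the centre of its underside; stays where it is
- mallet: small wooden mallet, lying between robot and chest; origin inside it; stays where it is
- gouge: turning gouge 240 mm long with wooden handle, lying between robot and chest; origin inside it; stays where it is
- finial: small turned finial, 30 mm across, 60 mm high, standing on the chest's rear deck; origin at the centre of its underside; stays where it is
- blank: round wooden bowl blank, 100 mm across, 45 mm high; origin at the centre of its underside; stays where it is
Things that resemble listed ones, but are neither listed nor needed, are in the scene too. Leave any green or red look-alike of the part that bears catch alone.

How it is judged:
By the outcome, as a careful person would: the job done as asked, in the order asked, and still so for the second after the job is handed in, with the robot touching nothing.
It also fails if it takes over 64 s, if anything falls off the work surface, if the arm or the gripper's body presses on something with over 40 N, if the wrist force passes 120 N, or if a joint passes its speed limit or range.

## Working session

There is one attempt and no reset: what is moved stays moved. The work goes in short steps, Python scripts to look and compute and a tool call to move; the robot and the scene stay as the last step left them, time stands still between calls to the robot, and variables do not carry over. Pictures are saved under pics/ and viewed, and the job is handed in when it is done.

Besides the shell and the picture viewer there is one more tool, called after "Request:" by a JSON object that holds its "fn" and its "kwargs", one argument or row to a line. carry_out: Moves the arm, as the interface text tells. Its arguments: {"type":"object","properties":{"targets":{"type":"array","items":{"type":"array"}}},"required":["targets"]}

```bash
mkdir -p pics; cat > h.py <<'E'
import numpy as np, cv2
from cell import r, viewer
def ray(im,p):
    K=np.array(im["mtx"]); return np.array([(p[0]-K[0,2])/K[0,0],(p[1]-K[1,2])/K[1,1],1.])
def pt(im,p,z=None):
    # pixel -> world with depth (side/top)
    u,v=int(round(p[0])),int(round(p[1]))
    if z is None: z=np.median(im["z_map"][max(0,v-1):v+2,max(0,u-1):u+2])
    return np.array(im["orientation"])@(ray(im,p)*z)+np.array(im["xyz"])
def atz(im,p,h):
    d=np.array(im["orientation"])@ray(im,p);o=np.array(im["xyz"]); return o+d*(h-o[2])/d[2]
E
python3 - <<'E'
from h import *
s=r.state(); print(s)
for c in ["top","side"]:
    im=viewer.get_image(c); cv2.imwrite(f"pics/{c}0.png",im["img"]); print(c,im["mtx"],im["xyz"],im["orientation"])
    for n in ["chest","rail_left_end","rail_middle","lid_front","catch","bowl","wax_jar","cup","mallet","gouge","finial","blank"]:
        l=viewer.landmark_of(n,c) if n!="catch" else viewer.trace(n,c)
        for d in l[:2]: print(c,n,round(d["confidence"],2),np.round(d["point"]),np.round(pt(im,d["point"])))
E
```

```text
{'t': 0.0, 'joint_pos': array([-6.56035922e+01,  1.38314293e+01,  2.13382637e-01,  7.65018038e+01,
        1.82001193e-04,  8.99982310e+01]), 'joint_vel': array([ 0.00344784, -0.01446114, -0.03659757,  0.02118469, -0.00111498,
        0.05542033]), 'tau': array([ 1.33124322e-03, -3.72320616e+01,  2.52403915e+01,  1.71439396e-02,
       -5.89342267e-05, -2.17375558e-06]), 'tcp_pos': array([ 206.26195602, -454.77541136,  230.41746009]), 'eef_rot': array([[-8.61112772e-04,  4.13074548e-01, -9.10696808e-01],
       [ 1.90631942e-03, -9.10694813e-01, -4.13075445e-01],
       [-9.99997812e-01, -2.09178355e-03, -3.24109741e-06]]), 'wrist_force': array([-0.24034139, -0.09549659,  0.74925286]), 'ft_torque': array([-0.04344137,  0.0146202 , -0.01301291]), 'gripper_width': 85.40696634200944}
top [[417.35050202   0.         242.44371844]
 [  0.         417.35050202 191.73570363]
 [  0.           0.           1.        ]] [ 380.65564864   -5.12386441 1197.36711381] [[-0.02084304 -0.98651629  0.16233043]
 [-0.99978092  0.02087778 -0.00149199]
 [-0.00191723 -0.16232597 -0.98673533]]
top chest 0.86 
[... 834 characters left out ...]
 [ 0.00265877 -0.66718636 -0.74488609]]
side chest 0.73 [349. 172.] [ 486. -269.    8.]
side rail_left_end 0.62 [230. 289.] [460. 209.  76.]
side lid_front 0.71 [269. 221.] [520.  17.  55.]
side catch 0.74 [422. 211.] [ 272. -220.   62.]
side catch 0.67 [287. 229.] [471.  15.  64.]
side bowl 0.84 [348. 173.] [ 486. -264.    9.]
side wax_jar 0.71 [194. 331.] [456. 312.  69.]
side cup 0.93 [161. 295.] [559. 300.  64.]
side mallet 0.83 [354. 238.] [360. -91.  19.]
side gouge 0.63 [349. 173.] [ 484. -267.    6.]
side gouge 0.56 [283. 320.] [363. 162.   1.]
side finial 0.74 [347. 175.] [ 464. -216.   54.]
side finial 0.6 [189. 201.] [676. 104.  82.]
side blank 0.65 [294. 159.] [ 606. -196.   33.]
```

```bash
python3 - <<'E'
import cv2
for c in ["top","side"]:
    i=cv2.imread(f"pics/{c}0.png"); cv2.imwrite(f"pics/{c}0b.png",cv2.resize(i,(800,600),interpolation=cv2.INTER_CUBIC))
E
```

```text
(no output)
```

View pics/top0b.png

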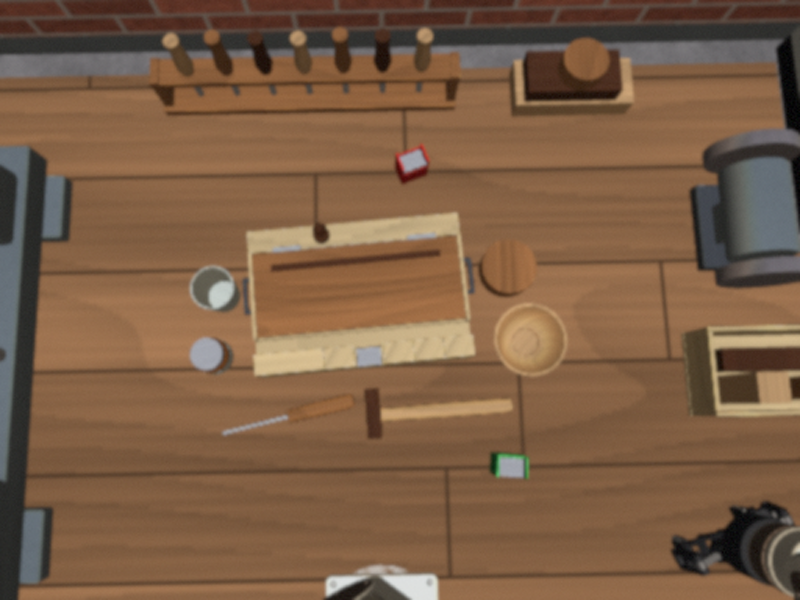

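View pics/side0b.png

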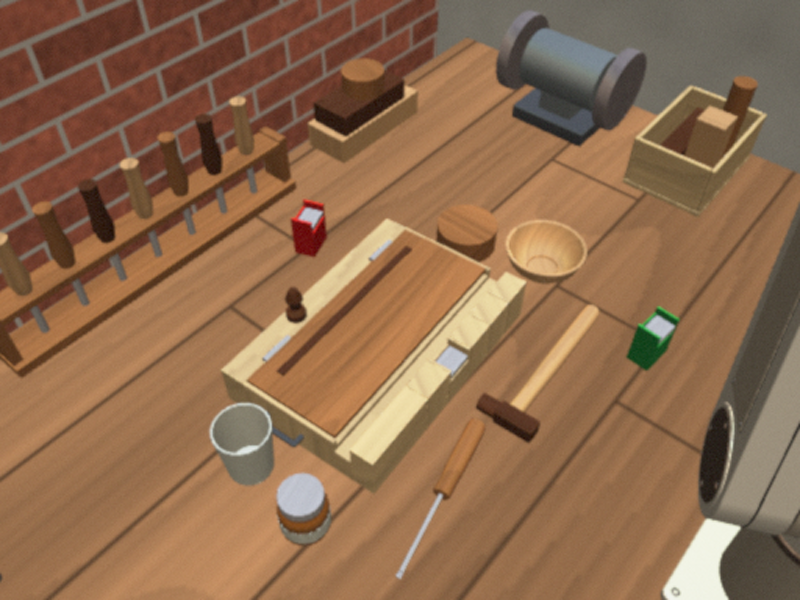

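```bash
python3 - <<'E'
from h import *
from scipy.optimize import minimize
def cloud(im):
    v,u=np.mgrid[:384,:512]; z=im["z_map"].astype(float); K=np.array(im["mtx"])
    P=np.stack([(u-K[0,2])/K[0,0]*z,(v-K[1,2])/K[1,1]*z,z],-1)
    return P@np.array(im["orientation"]).T+np.array(im["xyz"]), z>0
for c in ["top","side"]:
    im=viewer.get_image(c); P,ok=cloud(im)
    b=ok&(P[...,0]>250)&(P[...,0]<400)&(P[...,1]>-50)&(P[...,1]<50)
    print(c,"bench z pct",np.percentile(P[b][:,2],[5,50,95]))
    m=ok&(P[...,2]>68)&(P[...,2]<84)&(P[...,0]>425)&(P[...,0]<505)&(P[...,1]>-200)&(P[...,1]<240)
    Q=P[m]
    for it in range(4):
        rc=cv2.minAreaRect(Q[:,:2].astype(np.float32))
        (cx,cy),(vx,vy)=Q[:,:2].mean(0),np.linalg.svd(Q[:,:2]-Q[:,:2].mean(0),full_matrices=False)[2][0]
        d=(Q[:,0]-cx)*vy-(Q[:,1]-cy)*vx
        Q=Q[abs(d)<22]
    print(len(Q),"meanZ",Q[:,2].mean(),"rect",rc,"svd",cx,cy,np.degrees(np.arctan2(vy,vx)))
    a=(Q[:,0]-cx)*vx+(Q[:,1]-cy)*vy; print("ext",np.percentile(a,[0,1,99,100]),np.percentile(d,[1,99]))
    h,e=np.histogram(a,bins=np.arange(-200,204,8)); print(h)
    for n in ["catch","rail_middle","rail_left_end","lid_front"]:
        l=viewer.landmark_of(n,c) if n!="catch" else viewer.trace(n,c)
        H={"catch":63,"lid_front":70}.get(n,75)
        for q in l[:3]: print(c,n,round(q["confidence"],2),np.round(q["point"]),np.round(atz(im,q["point"],H)))
E
```

```text
top bench z pct [-1.99268315  2.22030292 27.55925372]
1697 meanZ 76.22753001782061 rect ((470.7470703125, 21.431671142578125), (36.47617721557617, 379.5322570800781), 4.151403903961182) svd 470.41673959431176 22.250118586041793 94.17590339389066
ext [-190.60313958 -187.15399391  184.65461877  188.91849404] [-17.60253714  17.85027964]
[ 0 34 40 43 36 41 43 38 38 42 41 39 40 42 39 40 40 41 39 41 42  6  0  2
  2  0 17 42 42 37 43 40 40 39 42 43 38 41 41 39 39 41 40 40 41 42 41 39
 21  0]
top catch 0.75 [325. 296.] [ 284. -219.   63.]
top catch 0.72 [234. 226.] [474.  18.  63.]
top catch 0.72 [265. 101.] [829. -76.  63.]
top rail_middle 0.63 [230. 227.] [469.  28.  75.]
top rail_left_end 0.75 [160. 230.] [466. 216.  75.]
top lid_front 0.6 [228. 208.] [523.  32.  70.]
top lid_front 0.51 [139. 225.] [480. 275.  70.]
top lid_front 0.21 [161. 233.] [458. 216.  70.]
side bench z pct [-1.47674816  1.56292647 26.9706476 ]
2370 meanZ 75.60737271108081 rect ((468.7569580078125, 22.945999145507812), (37.98143768310547, 382.3548889160156), 3.9961400032043457) svd 465.83861346674524 46.710324166246586 94.16652464205448
ext [-215.05568658 -207.85895419  165.71854808  167.2894126 ] [-17.07501187  19.02670944]
[43 41 45 39 47 40 42 49 46 43 48 46 46 48 52 48 52 52 47  0  0  0  2  6
 61 54 57 56 60 63 57 62 62 64 62 66 64 65 69 66 68 67 72 74 67 85  0  0
  0  0]
side catch 0.59 [286. 227.] [477.  10.  63.]
side catch 0.48 [198. 140.] [819. -68.  63.]
side catch 0.47 [421. 212.] [ 271. -216.   63.]
side rail_middle 0.75 [286. 231.] [464.  26.  75.]
side rail_left_end 0.78 [228. 286.] [468. 206.  75.]
side lid_front 0.56 [267. 219.] [517.  24.  70.]
```

```bash
cat >> h.py <<'E'
from scipy.spatial.transform import Rotation as R
C=np.array([469.8,22.,0]); YAW=np.radians(4.1)
RC=R.from_euler('z',YAW).as_matrix()
RT=np.column_stack([[0,0,-1],-RC[:,1],-RC[:,0]])
def goal(cp):
    s=r.state(); T=s["eef_rot"]; p=C+RC@np.array(cp,float)
    sh=T.T@(p-s["tcp_pos"])/1000; rv=np.degrees(R.from_matrix(T.T@RT).as_rotvec())
    print("goal",p.round(1),"shift",sh.round(4),"turn",rv.round(2)); 
def where():
    s=r.state(); print("t",round(s["t"],2),"chest",(RC.T@(s["tcp_pos"]-C)).round(2),"F",s["wrist_force"].round(2),"w",round(s["gripper_width"],1),"q",s["joint_pos"].round(1))
E
python3 -c "
from h import *
where(); goal([-4,186,231]); goal([-4,186,100])"
```

```text
t 1.8 chest [-296.73 -457.33  231.33] F [-0.14 -0.16  0.15] w 85.1 q [-65.6  13.8   0.3  76.5  -0.   90. ]
goal [452.5 207.2 231. ] shift [ 3.000e-04 -5.018e-01 -4.977e-01] turn [20.3  0.  -0. ]
goal [452.5 207.2 100. ] shift [ 0.1313 -0.5018 -0.4977] turn [20.3  0.  -0. ]
```

Request:
{"fn": "carry_out", "kwargs": {
  "targets": [
    [[0, -0.033, -0.033], [4, 0, 0], 0],
    [[0, -0.066, -0.066], [8, 0, 0], 0],
    [[0, -0.1, -0.1], [12, 0, 0], 0],
    [[0, -0.135, -0.135], [16, 0, 0], 0],
    [[0, -0.17, -0.17], [20.3, 0, 0], 0]
  ]
}}

```text
t: 2.3
tcp_pos: [291.4, -228.7, 231.5]
eef_rot: [[0.001, 0.067, -0.998], [-0.0, -0.998, -0.067], [-1.0, 0.0, -0.001]]
wrist_force: [1.5, -0.5, 0.1]
gripper_width: 12.4
```

```bash
python3 -c "
from h import *
where(); goal([-4,186,231])"
```

```text
t 2.3 chest [-195.9  -237.3   231.46] F [ 1.55 -0.46  0.08] w 12.4 q [-38.1  -1.1 -16.7  74.3   0.  138. ]
goal [452.5 207.2 231. ] shift [ 4.000e-04 -4.241e-01 -1.901e-01] turn [-0.24 -0.04 -0.02]
```

```bash
cat >> h.py <<'E'
RT=np.column_stack([[0,0,-1],RC[:,1],RC[:,0]])
E
echo
```

Request:
{"fn": "carry_out", "kwargs": {
  "targets": [
    [[0, -0.03, -0.013], [-8.5, 0, 0], 0],
    [[0, -0.06, -0.026], [-17, 0, 0], 0],
    [[0, -0.09, -0.04], [-25.5, 0, 0], 0],
    [[0, -0.12, -0.053], [-34, 0, 0], 0],
    [[0, -0.15, -0.066], [-42.5, 0, 0], 0]
  ]
}}

```text
t: 2.8
tcp_pos: [347.5, -73.3, 231.7]
eef_rot: [[0.002, 0.728, -0.686], [-0.001, -0.686, -0.728], [-1.0, 0.002, -0.001]]
wrist_force: [0.8, 0.0, 0.3]
gripper_width: -0.0
```

```bash
python3 -c "
from h import *
where(); goal([-4,186,231])"
```

```text
t 2.8 chest [-128.82  -86.3   231.73] F [0.79 0.05 0.3 ] w -0.0 q [-11.9  -2.9 -18.4  74.4  -0.  121.4]
goal [452.5 207.2 231. ] shift [ 0.0007 -0.1159 -0.2762] turn [-1.3739e+02  1.0000e-01 -1.0000e-01]
```

Request:
{"fn": "carry_out", "kwargs": {
  "targets": [
    [[0, -0.012, -0.028], [-8.5, 0, 0], 0],
    [[0, -0.024, -0.056], [-17, 0, 0], 0],
    [[0, -0.036, -0.084], [-25.5, 0, 0], 0],
    [[0, -0.048, -0.112], [-34, 0, 0], 0],
    [[0, -0.06, -0.14], [-42.5, 0, 0], 0]
  ]
}}

```text
t: 3.3
tcp_pos: [400.1, 71.1, 231.9]
eef_rot: [[0.002, 1.0, -0.007], [-0.001, -0.007, -1.0], [-1.0, 0.002, 0.001]]
wrist_force: [-0.3, 0.5, 0.2]
gripper_width: 0.2
```

```bash
python3 -c "
from h import *
where(); goal([-4,186,231])"
```

```text
t 3.3 chest [-66.    53.94 231.9 ] F [-0.32  0.47  0.18] w 0.2 q [ 1.010e+01  3.000e+00 -1.240e+01  7.440e+01 -1.000e-01  1.005e+02]
goal [452.5 207.2 231. ] shift [ 0.0009  0.0514 -0.1365] turn [-9.452e+01  1.400e-01 -7.000e-02]
```

Request:
{"fn": "carry_out", "kwargs": {
  "targets": [
    [[0, 0.01, -0.028], [-8.5, 0, 0], 0],
    [[0, 0.02, -0.056], [-17, 0, 0], 0],
    [[0, 0.03, -0.084], [-25.5, 0, 0], 0],
    [[0, 0.04, -0.112], [-34, 0, 0], 0],
    [[0.001, 0.0514, -0.1365], [-42.5, 0, 0], 0]
  ]
}}

```text
t: 3.8
tcp_pos: [452.8, 208.7, 231.1]
eef_rot: [[0.003, 0.738, 0.675], [-0.0, 0.675, -0.738], [-1.0, 0.002, 0.002]]
wrist_force: [0.1, -0.4, -0.3]
gripper_width: -0.0
```

```bash
python3 -c "
from h import *
where(); goal([-4,186,130])"
```

```text
t 3.8 chest [ -3.63 187.46 231.09] F [ 0.14 -0.39 -0.33] w -0.0 q [24.8 13.5 -0.1 76.3 -0.1 72.3]
goal [452.5 207.2 130. ] shift [ 0.1011 -0.0014  0.0007] turn [-5.162e+01  1.600e-01 -4.000e-02]
```

Request:
{"fn": "carry_out", "kwargs": {
  "targets": [
    [[0.02, -0.001, 0.0007], [-8.5, 0, 0], 0],
    [[0.04, -0.001, 0.0007], [-17, 0, 0], 0],
    [[0.06, -0.001, 0.0007], [-25.5, 0, 0], 0],
    [[0.08, -0.001, 0.0007], [-34, 0, 0], 0],
    [[0.1, -0.001, 0.0007], [-42.5, 0, 0], 0]
  ]
}}

```text
t: 4.3
tcp_pos: [452.8, 207.6, 130.4]
eef_rot: [[0.003, 0.081, 0.997], [-0.0, 0.997, -0.081], [-1.0, 0.0, 0.003]]
wrist_force: [0.5, -0.7, 0.7]
gripper_width: 0.1
```

```bash
python3 -c "
from h import *
where(); goal([-4,186,90])"
```

```text
t 4.3 chest [ -3.65 186.34 130.38] F [ 0.49 -0.74  0.73] w 0.1 q [ 24.7  17.4 -10.5  61.9  -0.1  29.3]
goal [452.5 207.2  90. ] shift [ 0.0404 -0.0004 -0.0004] turn [-8.76  0.17  0.01]
```

Request:
{"fn": "carry_out", "kwargs": {
  "targets": [
    [[0.012, 0, 0], [-3, 0, 0], 0],
    [[0.025, 0, 0], [-6, 0, 0], 0],
    [[0.04, 0, 0], [-8.8, 0.17, 0], 0],
    [[0.04, 0, 0], [-8.8, 0.17, 0], 0]
  ]
}}

```text
t: 4.7
tcp_pos: [451.4, 206.9, 88.5]
eef_rot: [[-0.004, -0.072, 0.997], [-0.002, 0.997, 0.072], [-1.0, -0.002, -0.004]]
wrist_force: [-0.9, -1.1, -0.2]
gripper_width: 0.3
```

```bash
python3 - <<'E'
from h import *
where(); goal([-4,186,75])
for c in ["side","wrist"]:
    im=viewer.get_image(c); i=im["img"]
    if c=="side": i=cv2.resize(i[220:340,150:310],(800,600),interpolation=cv2.INTER_CUBIC)
    cv2.imwrite(f"pics/{c}1.png",i)
E
```

```text
t 4.7 chest [ -5.09 185.72  88.5 ] F [-0.92 -1.11 -0.16] w 0.3 q [ 24.6  20.  -13.8  56.5  -0.   20.5]
goal [452.5 207.2  75. ] shift [0.0135 0.0003 0.0011] turn [ 0.03 -0.23  0.1 ]
```

View pics/side1.png

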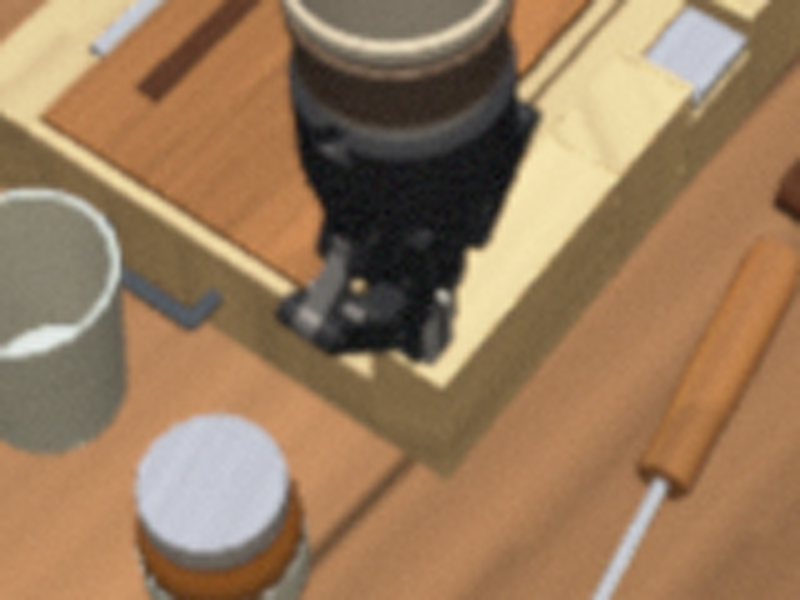

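View pics/wrist1.png

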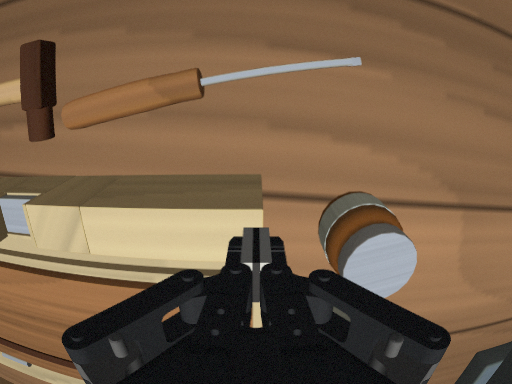

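Request:
{"fn": "carry_out", "kwargs": {
  "targets": [
    [[0.004, 0, 0.0005], [0, -0.2, 0], 0],
    [[0.008, 0, 0.001], [0, -0.2, 0], 0],
    [[0.011, 0, 0.001], [0, -0.2, 0], 0],
    [[0.011, 0, 0.001], [0, -0.2, 0], 0]
  ]
}}

```text
t: 5.2
tcp_pos: [453.6, 207.5, 79.1]
eef_rot: [[0.002, -0.071, 0.997], [-0.0, 0.997, 0.071], [-1.0, -0.001, 0.002]]
wrist_force: [-0.7, 0.2, 0.2]
gripper_width: 0.2
```

```bash
python3 -c "
from h import *
where(); goal([-4,186,75])"
```

```text
t 5.2 chest [ -2.9  186.17  79.12] F [-0.73  0.21  0.2 ] w 0.2 q [ 24.6  20.6 -14.6  54.8  -0.1  20.6]
goal [452.5 207.2  75. ] shift [ 0.0041 -0.0002 -0.0011] turn [-0.03  0.14  0.04]
```

Request:
{"fn": "carry_out", "kwargs": {
  "targets": [
    [[0.001, 0, -0.0005], [0, 0, 0], 0],
    [[0.002, 0, -0.001], [0, 0, 0], 0],
    [[0.003, 0, -0.001], [0, 0, 0], 0],
    [[0.004, 0, -0.001], [0, 0, 0], 0]
  ]
}}

```text
t: 5.6
tcp_pos: [452.6, 207.4, 75.1]
eef_rot: [[0.003, -0.071, 0.997], [-0.0, 0.997, 0.071], [-1.0, -0.001, 0.003]]
wrist_force: [0.4, 0.2, 0.4]
gripper_width: 0.1
```

```bash
python3 -c "
from h import *
where(); goal([-4,186,75])"
```

```text
t 5.6 chest [ -3.88 186.18  75.09] F [0.42 0.22 0.41] w 0.1 q [ 24.7  20.7 -15.   54.1  -0.1  20.6]
goal [452.5 207.2  75. ] shift [ 0.0001 -0.0002 -0.0001] turn [-0.03  0.14  0.04]
```

Request:
{"fn": "carry_out", "kwargs": {
  "targets": [
    [[0.0005, 0, 0], [0, 0, 0], 0],
    [[0.001, 0, 0], [0, 0, 0], 0],
    [[0.001, 0, 0], [0, 0, 0], 0]
  ]
}}

```text
t: 5.9
tcp_pos: [452.7, 207.4, 75.1]
eef_rot: [[0.003, -0.071, 0.997], [-0.0, 0.997, 0.071], [-1.0, -0.0, 0.003]]
wrist_force: [-2.4, -1.7, 7.1]
gripper_width: -0.1
```

```bash
python3 -c "
from h import *
where();where()"
```

```text
t 5.9 chest [ -3.83 186.18  75.07] F [-2.43 -1.71  7.06] w -0.1 q [ 24.7  20.7 -15.   54.1  -0.1  20.6]
t 5.9 chest [ -3.83 186.18  75.07] F [-2.43 -1.71  7.06] w -0.1 q [ 24.7  20.7 -15.   54.1  -0.1  20.6]
```

Request:
{"fn": "carry_out", "kwargs": {
  "targets": [
    [[0.0006, -0.005, 0], [0, 0, 0], 0],
    [[0.0006, -0.011, 0], [0, 0, 0], 0],
    [[0.0006, -0.017, 0], [0, 0, 0], 0],
    [[0.0006, -0.023, 0], [0, 0, 0], 0],
    [[0.0006, -0.029, 0], [0, 0, 0], 0]
  ]
}}

```text
t: 6.4
tcp_pos: [455.4, 178.7, 75.1]
eef_rot: [[0.005, -0.071, 0.997], [0.002, 0.997, 0.071], [-1.0, 0.001, 0.005]]
wrist_force: [-0.4, 3.4, 5.0]
gripper_width: -0.1
```

```bash
python3 -c "
from h import *
where();goal([-4,120,75])"
```

```text
t 6.4 chest [ -3.12 157.29  75.08] F [-0.4   3.36  4.97] w -0.1 q [ 21.4  19.8 -16.5  53.5  -0.   17.4]
goal [457.2 141.4  75. ] shift [ 0.     -0.0373 -0.0009] turn [-0.03  0.26 -0.07]
```

Request:
{"fn": "carry_out", "kwargs": {
  "targets": [
    [[0.0006, -0.006, -0.0004], [0, 0.2, 0], 0],
    [[0.0006, -0.012, -0.0008], [0, 0.2, 0], 0],
    [[0.0006, -0.018, -0.001], [0, 0.2, 0], 0],
    [[0.0006, -0.024, -0.001], [0, 0.2, 0], 0],
    [[0.0006, -0.03, -0.001], [0, 0.2, 0], 0]
  ]
}}

```text
t: 6.9
tcp_pos: [457.3, 148.9, 75.1]
eef_rot: [[0.003, -0.071, 0.997], [0.003, 0.997, 0.071], [-1.0, 0.003, 0.003]]
wrist_force: [-0.1, 3.8, 6.2]
gripper_width: 0.1
```

```bash
python3 -c "
from h import *
where();goal([-4,100,75])"
```

```text
t 6.9 chest [ -3.36 127.46  75.05] F [-0.14  3.76  6.2 ] w 0.1 q [ 17.9  19.  -17.6  53.2   0.1  13.9]
goal [458.7 121.5  75. ] shift [-0.     -0.0275 -0.0006] turn [-0.03  0.16 -0.18]
```

Request:
{"fn": "carry_out", "kwargs": {
  "targets": [
    [[0.0005, -0.006, -0.0004], [0, 0.15, -0.15], 0],
    [[0.0005, -0.012, -0.0006], [0, 0.15, -0.15], 0],
    [[0.0005, -0.018, -0.0006], [0, 0.15, -0.15], 0],
    [[0.0005, -0.024, -0.0006], [0, 0.15, -0.15], 0],
    [[0.0005, -0.03, -0.0006], [0, 0.15, -0.15], 0]
  ]
}}

```text
t: 7.4
tcp_pos: [459.5, 119.3, 75.0]
eef_rot: [[0.001, -0.071, 0.997], [0.003, 0.997, 0.071], [-1.0, 0.003, 0.002]]
wrist_force: [0.2, 4.3, 6.3]
gripper_width: 0.2
```

```bash
python3 -c "
from h import *
where();goal([-4,75,75])"
```

```text
t 7.4 chest [-3.35 97.75 75.05] F [0.17 4.26 6.34] w 0.2 q [ 14.5  18.5 -18.5  53.    0.1  10.4]
goal [460.4  96.5  75. ] shift [-0.     -0.0227 -0.0006] turn [-0.02  0.09 -0.15]
```

Request:
{"fn": "carry_out", "kwargs": {
  "targets": [
    [[0.0004, -0.006, -0.0004], [0, 0.1, -0.15], 0],
    [[0.0004, -0.012, -0.0006], [0, 0.1, -0.15], 0],
    [[0.0004, -0.018, -0.0006], [0, 0.1, -0.15], 0],
    [[0.0004, -0.024, -0.0006], [0, 0.1, -0.15], 0],
    [[0.0004, -0.03, -0.0006], [0, 0.1, -0.15], 0]
  ]
}}

```text
t: 7.9
tcp_pos: [461.5, 89.5, 75.0]
eef_rot: [[0.001, -0.071, 0.997], [0.002, 0.997, 0.071], [-1.0, 0.002, 0.001]]
wrist_force: [-0.6, 5.1, 5.7]
gripper_width: -0.1
```

```bash
python3 -c "
from h import *
where();goal([-4,40,75])"
```

```text
t 7.9 chest [-3.46 67.93 75.05] F [-0.59  5.14  5.72] w -0.1 q [ 10.9  18.  -19.1  52.8   0.1   6.8]
goal [463.   61.6  75. ] shift [-0.     -0.0279 -0.0005] turn [-0.01  0.06 -0.11]
```

Request:
{"fn": "carry_out", "kwargs": {
  "targets": [
    [[0.0004, -0.005, -0.0004], [0, 0.06, -0.1], 0],
    [[0.0004, -0.01, -0.0005], [0, 0.06, -0.1], 0],
    [[0.0004, -0.015, -0.0005], [0, 0.06, -0.1], 0],
    [[0.0004, -0.02, -0.0005], [0, 0.06, -0.1], 0],
    [[0.0004, -0.026, -0.0005], [0, 0.06, -0.1], 0]
  ]
}}

```text
t: 8.4
tcp_pos: [463.2, 63.9, 75.1]
eef_rot: [[0.001, -0.072, 0.997], [0.002, 0.997, 0.072], [-1.0, 0.002, 0.001]]
wrist_force: [-0.7, 4.6, 6.0]
gripper_width: 0.1
```

```bash
python3 -c "
from h import *
where();goal([-4,20,75])"
```

```text
t 8.4 chest [-3.61 42.23 75.07] F [-0.66  4.62  6.02] w 0.1 q [  7.8  17.8 -19.5  52.7   0.1   3.7]
goal [464.4  41.7  75. ] shift [ 0.     -0.0222 -0.0004] turn [ 0.01  0.06 -0.12]
```

Request:
{"fn": "carry_out", "kwargs": {
  "targets": [
    [[0.0004, -0.005, -0.0004], [0, 0.06, -0.1], 0],
    [[0.0004, -0.01, -0.0004], [0, 0.06, -0.1], 0],
    [[0.0004, -0.015, -0.0004], [0, 0.06, -0.1], 0],
    [[0.0004, -0.02, -0.0004], [0, 0.06, -0.1], 0],
    [[0.0004, -0.025, -0.0004], [0, 0.06, -0.1], 0]
  ]
}}

```text
t: 8.9
tcp_pos: [464.8, 39.2, 75.0]
eef_rot: [[0.001, -0.072, 0.997], [0.002, 0.997, 0.072], [-1.0, 0.002, 0.001]]
wrist_force: [-0.1, 5.4, 7.0]
gripper_width: 0.1
```

```bash
python3 -c "
from h import *
where();goal([-4,-8,75])"
```

```text
t 8.9 chest [-3.75 17.54 75.03] F [-0.14  5.39  6.99] w 0.1 q [  4.7  17.7 -19.6  52.7   0.1   0.6]
goal [466.4  13.7  75. ] shift [-0.     -0.0255 -0.0003] turn [ 0.03  0.05 -0.14]
```

Request:
{"fn": "carry_out", "kwargs": {
  "targets": [
    [[0.0005, -0.003, -0.0003], [0, 0, -0.1], 0],
    [[0.0005, -0.006, -0.0003], [0, 0, -0.1], 0],
    [[0.0005, -0.009, -0.0003], [0, 0, -0.1], 0],
    [[0.0005, -0.012, -0.0003], [0, 0, -0.1], 0]
  ]
}}

```text
t: 9.3
tcp_pos: [465.0, 26.4, 74.3]
eef_rot: [[0.0, -0.072, 0.997], [-0.0, 0.997, 0.072], [-1.0, -0.0, 0.0]]
wrist_force: [-0.2, -0.7, 0.2]
gripper_width: -0.4
```

```bash
python3 -c "
from h import *
where()"
```

```text
t 9.3 chest [-4.49  4.76 74.34] F [-0.21 -0.66  0.17] w -0.4 q [  3.3  17.7 -19.7  52.6  -0.   -0.8]
```

Request:
{"fn": "carry_out", "kwargs": {
  "targets": [
    [[0.0003, -0.003, 0], [0, 0, 0], 0],
    [[0.0003, -0.006, 0], [0, 0, 0], 0],
    [[0.0003, -0.009, 0], [0, 0, 0], 0],
    [[0.0003, -0.012, 0], [0, 0, 0], 0],
    [[0.0003, -0.0125, 0], [0, 0, 0], 0]
  ]
}}

```text
t: 9.8
tcp_pos: [465.8, 13.5, 73.9]
eef_rot: [[-0.0, -0.071, 0.997], [-0.001, 0.997, 0.071], [-1.0, -0.001, -0.0]]
wrist_force: [-0.8, 1.1, -0.2]
gripper_width: -0.1
```

```bash
python3 - <<'E'
from h import *
where(); goal([-4,-8,63])
im=viewer.get_image("wrist"); cv2.imwrite("pics/wrist2.png",im["img"])
im=viewer.get_image("side"); cv2.imwrite("pics/side2.png",cv2.resize(im["img"][180:270,220:340],(800,600),interpolation=cv2.INTER_CUBIC))
E
```

```text
t 9.8 chest [-4.61 -8.21 73.91] F [-0.84  1.09 -0.2 ] w -0.1 q [  1.7  17.8 -19.7  52.6  -0.   -2.4]
goal [466.4  13.7  63. ] shift [0.0109 0.0002 0.0006] turn [-0.02 -0.01  0.04]
```

View pics/wrist2.png

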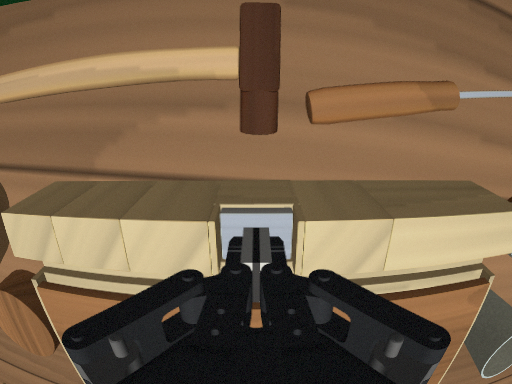

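View pics/side2.png

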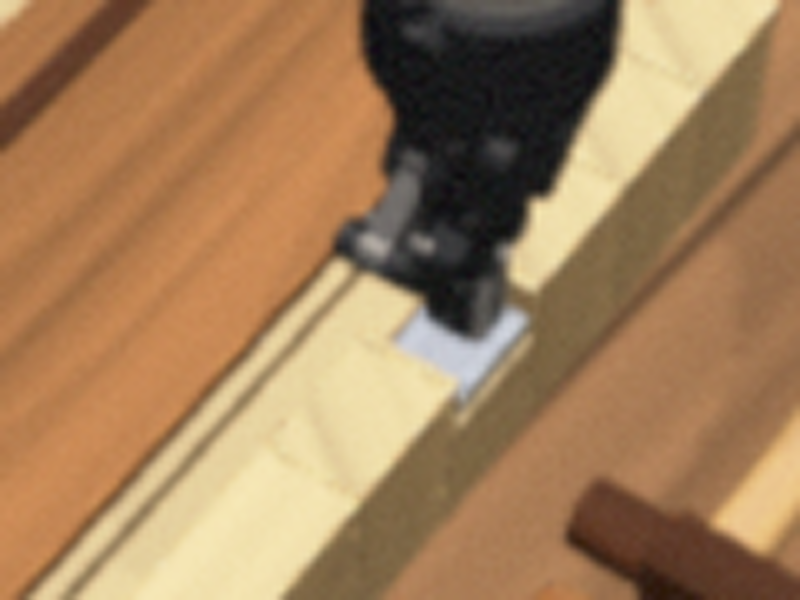

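The wrist picture shows the tip (col 256, row 230) centred in the groove (cols 219–294), above the plate. I'll press down next.

Request:
{"fn": "carry_out", "kwargs": {
  "targets": [
    [[0.002, 0, 0], [0, 0, 0], 0],
    [[0.004, 0, 0], [0, 0, 0], 0],
    [[0.006, 0, 0], [0, 0, 0], 0],
    [[0.008, 0, 0], [0, 0, 0], 0],
    [[0.01, 0, 0], [0, 0, 0], 0]
  ]
}}

```text
t: 10.4
tcp_pos: [465.8, 13.9, 63.8]
eef_rot: [[-0.0, -0.072, 0.997], [-0.0, 0.997, 0.072], [-1.0, -0.0, -0.0]]
wrist_force: [-0.1, 0.3, 0.1]
gripper_width: 0.0
```

```bash
python3 -c "
from h import *
where(); goal([-4,-8,55])"
```

```text
t 10.4 chest [-4.56 -7.83 63.77] F [-0.14  0.3   0.13] w 0.0 q [  1.7  18.5 -20.4  51.1  -0.   -2.4]
goal [466.4  13.7  55. ] shift [ 0.0088 -0.0002  0.0006] turn [ 0.01 -0.01  0.03]
```

Request:
{"fn": "carry_out", "kwargs": {
  "targets": [
    [[0.0015, 0, 0], [0, 0, 0], 0],
    [[0.003, 0, 0], [0, 0, 0], 0],
    [[0.0045, 0, 0], [0, 0, 0], 0],
    [[0.006, 0, 0], [0, 0, 0], 0],
    [[0.007, 0, 0], [0, 0, 0], 0]
  ]
}}

```text
t: 10.9
tcp_pos: [465.8, 13.9, 56.9]
eef_rot: [[0.0, -0.072, 0.997], [-0.0, 0.997, 0.072], [-1.0, -0.0, -0.0]]
wrist_force: [-1.1, -0.1, 6.0]
gripper_width: -0.2
```

```bash
python3 -c "
from h import *
where(); goal([-4,-8,55])"
```

```text
t 10.9 chest [-4.58 -7.84 56.85] F [-1.06 -0.07  6.04] w -0.2 q [  1.7  19.  -20.9  50.   -0.   -2.4]
goal [466.4  13.7  55. ] shift [ 0.0019 -0.0002  0.0006] turn [ 0.   -0.    0.02]
```

Request:
{"fn": "carry_out", "kwargs": {
  "targets": [
    [[0.001, 0, 0], [0, 0, 0], 0],
    [[0.002, 0, 0], [0, 0, 0], 0],
    [[0.003, 0, 0], [0, 0, 0], 0],
    [[0.0038, 0, 0], [0, 0, 0], 0],
    [[0.0038, 0, 0], [0, 0, 0], 0]
  ]
}}

```text
t: 11.4
tcp_pos: [465.8, 13.9, 54.9]
eef_rot: [[0.001, -0.072, 0.997], [-0.0, 0.997, 0.072], [-1.0, -0.0, 0.001]]
wrist_force: [-6.0, -0.6, 17.4]
gripper_width: 0.2
```

```bash
python3 -c "
from h import *
where()"
```

```text
t 11.4 chest [-4.54 -7.84 54.87] F [-6.05 -0.58 17.43] w 0.2 q [  1.7  19.2 -21.1  49.7  -0.   -2.4]
```

Request:
{"fn": "carry_out", "kwargs": {
  "targets": [
    [[-0.005, 0, 0], [0, 0, 0], 0],
    [[-0.015, 0, 0], [0, 0, 0], 0],
    [[-0.03, 0, 0], [0, 0, 0], 0],
    [[-0.06, 0, 0], [0, 0, 0], 0],
    [[-0.1, 0, 0], [0, 0, 0], 0]
  ]
}}

```text
t: 11.9
tcp_pos: [464.2, 13.8, 154.4]
eef_rot: [[-0.003, -0.072, 0.997], [-0.001, 0.997, 0.072], [-1.0, -0.0, -0.003]]
wrist_force: [2.0, -0.4, 0.5]
gripper_width: -0.1
```

Request:
{"fn": "carry_out", "kwargs": {
  "targets": [
    [[-0.03, 0, -0.02], [0, 0, 0], 0],
    [[-0.06, 0, -0.05], [0, 0, 0], 0],
    [[-0.08, 0, -0.09], [0, 0, 0], 0],
    [[-0.08, 0, -0.12], [0, 0, 0], 0],
    [[-0.08, 0, -0.12], [0, 0, 0], 0]
  ]
}}

```text
t: 12.4
tcp_pos: [341.9, 5.1, 235.6]
eef_rot: [[-0.003, -0.071, 0.997], [-0.001, 0.997, 0.071], [-1.0, -0.0, -0.003]]
wrist_force: [0.4, -0.0, -0.3]
gripper_width: -0.1
```

```bash
python3 - <<'E'
from h import *
where()
for c in ["side","top"]:
    im=viewer.get_image(c); cv2.imwrite(f"pics/{c}3.png",cv2.resize(im["img"],(800,600),interpolation=cv2.INTER_CUBIC))
    for n in ["lid_front","bowl","wax_jar","cup","mallet","gouge","finial","blank"]:
        for q in viewer.landmark_of(n,c)[:2]: print(c,n,round(q["confidence"],2),np.round(q["point"]),pt(im,q["point"]).round())
    for cy in (60,100,140):
        for h in (70,94):
            p=C+RC@np.array([54 ,cy,h]); d=np.array(im["orientation"]).T@(p-np.array(im["xyz"])); K=np.array(im["mtx"]); uv=(K@d/d[2])[:2]
            print(c,cy,h,pt(im,uv).round(1))
E
```

```text
t 12.4 chest [-128.74   -7.67  235.62] F [ 0.45 -0.04 -0.32] w -0.1 q [  0.9  -4.3 -19.1  75.4  -0.   -3.2]
side lid_front 0.98 [267. 213.] [520.  23.  88.]
side bowl 0.97 [349. 174.] [341.  46. 343.]
side wax_jar 0.57 [197. 334.] [455. 309.  53.]
side cup 0.88 [162. 297.] [560. 298.  54.]
side cup 0.55 [353. 235.] [365. -92.  25.]
side mallet 0.66 [351. 236.] [367. -86.  24.]
side gouge 0.87 [283. 323.] [360. 167.   1.]
side gouge 0.3 [194. 205.] [669.  97.  69.]
side finial 0.78 [190. 207.] [672. 108.  68.]
side blank 0.74 [294. 158.] [ 578. -151.   88.]
side 60 70 [527.   76.9  54.6]
side 60 94 [519.5  85.6  93.8]
side 100 70 [524.1 117.6  54.5]
side 100 94 [517.1 125.   92.9]
side 140 70 [521.4 158.   54.1]
side 140 94 [513.5 165.7  94.4]
top lid_front 0.97 [229. 206.] [525.  29.  95.]
top bowl 0.77 [338. 221.] [ 487. -278.    8.]
top wax_jar 0.8 [140. 227.] [475. 271.  77.]
top cup 0.89 [144. 190.] [589. 277.   6.]
top cup 0.6 [232. 224.] [481.  23.  57.]
top mallet 0.9 [281. 259.] [ 382. -109.   24.]
top gouge 0.74 [185. 265.] [371. 157.  26.]
top gouge 0.41 [206. 154.] [673.  92.  78.]
top finial 0.53 [208. 150.] [683.  84.  84.]
top blank 0.73 [323. 176.] [ 610. -234.   47.]
top 60 70 [516.6  83.9  92.3]
top 60 94 [519.2  85.6  95.2]
top 100 70 [514.2 123.4  88.9]
top 100 94 [516.9 125.9  91.1]
top 140 70 [511.  162.1  92.4]
top 140 94 [513.5 165.4  94.9]
```

View pics/side3.png

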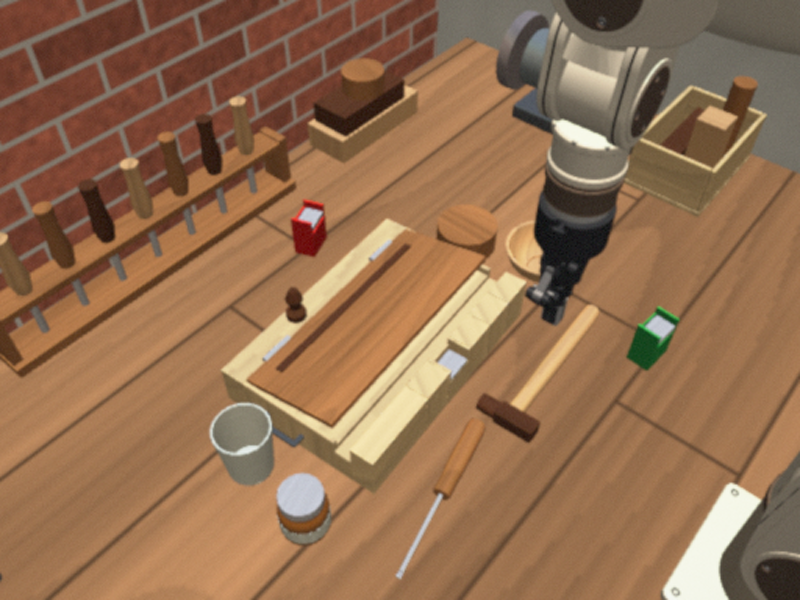

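View pics/top3.png

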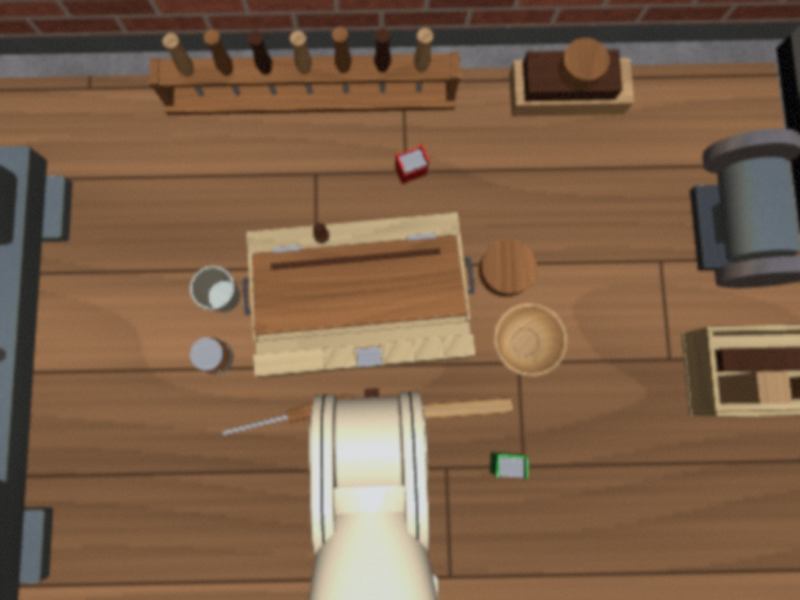

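The lid stands ajar: its front edge reads about 94 mm, against 70 mm when shut. Nothing else has moved and the arm is clear, so I'm handing in.

```bash
python3 -c "
from h import *
where(); r.finish_job()"
```

```text
t 13.3 chest [-125.83   -7.71  234.79] F [ 0.02  0.46 -0.33] w -0.0 q [  0.9  -4.  -18.9  75.3  -0.   -3.2]
the job is handed in; nothing more can be done
```

The chest is open. With the fingers shut, I slid the tips right along the rail's top edge from its left end at about 5–7 N. They dropped into the groove centred near chest y = −8 mm, at the spot the cameras had already shown. I pressed the catch to its hard stop, where the tip height read 54.9 mm (55 expected) and the force 17 N. Then I lifted straight off and backed away.

- **Lid:** its front edge reads about 92–95 mm in both views (94 expected when ajar).
- **Other things:** nothing else appears to have moved in the before and after pictures. The arm hid part of the bowl and mallet in the last views. The networks gave a few poor readings, such as the bowl seen through the arm, and I did not rely on those.
- **Arm:** it touches nothing, the wrist force is about 0 N, and I handed in at 13.3 s.
- **Change on the way:** I turned the gripper half round in the air, because the first orientation would have passed the last joint's range.

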